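# Put the brass sleeves back in their pocket block

## Task

In the blue parts drawer, put the two loose brass sleeves away: stand one in each of the two round pockets of the white pocket block, upright and fully down on the pocket floor, and let go of them. Leave the steel sleeve and the black rubber bumper where they stand.

Things in the scene. Friction and masses are not known exactly. Their poses are not given: they have to be found in the camera images.
- brass_1_mid (a point): centre (half-way up, on the axis) of a loose brass sleeve: brass-yellow upright cylinder, 32 mm diameter, 65 mm tall, 0.2 to 0.35 kg, blind 19 mm hole in its top; z up its axis. It stands on the flat drawer floor (4 mm above the bench) in the right-hand compartment (smaller y), neighbours at least 80 mm off, centre to centre. Drawer walls and grey divider end 45 mm above the bench
- brass_2_mid (a point): centre (half-way up, on the axis) of the second loose brass sleeve, identical to the first; either sleeve may go in either pocket
- pocket_a (a point): centre of a pocket's mouth, level with the top of the fixed white block (190 x 90 mm, 40 mm high, on the drawer floor in the left-hand compartment, any yaw within 35 degrees, yellow tag between its pockets). Round, 50 mm diameter, 32 mm deep, flat dark floor: a seated sleeve's centre is within 1 mm of the mouth's height. x along the block towards pocket_b, z up
- pocket_b (a point): centre of the mouth of the other pocket of the block, identical to pocket_a, 90 mm from it along x; same axes
- steel_sleeve_mid (a point): centre of a bystander: a grey steel sleeve with the shape and size of the brass ones, standing in the right-hand compartment; not to be moved
- bumper_mid (a point): centre of a bystander: a black rubber bumper, 45 mm tall, 44 mm diameter at its foot and 30 mm at its top, standing in the right-hand compartment; not to be moved

How it is judged:
By the outcome, as a careful person would: the job done as asked, in the order asked, and still so for the second after the job is handed in, with the robot touching nothing.
It also fails if it takes over 64 s, if anything falls off the work surface, if the arm or the gripper's body presses on something with over 40 N, if the wrist force passes 120 N, or if a joint passes its speed limit or range.

## Robot

A 6-joint arm with a two-finger parallel gripper is mounted at the origin on the work surface. World frame = base frame: x ahead of the robot, y to its left, z up, the work surface at z = 0. Lengths are in mm, angles in rad, forces in N, time in s.
With the tool pointing down it reaches from about 300 to 750 mm from the base axis. Payload 8.5 kg.
Tool frame: the origin (TCP) lies at the very end of the fingers, on their centre line; the grasp point (between the pads) lies 19 mm behind it; z points along the fingers, x is the direction in which the jaws open and shut, and the axes are right-handed (so a half turn about z gives the same grasp; the last joint's range is limited). The gripper opens to 85 mm and grips with 20 to 120 N. Pads are 22 mm wide; open, the fingers measure 114 mm over their backs; the gripper's body (76 mm by 85 mm) begins 54 mm behind the grasp point. The pads swing forward as they close: fully open they stand 13 mm farther back than shut.
Start: joints at [-1.367, 0.381, 1.297, -0, 1.464, -0.215], TCP at [223.658, -502.451, 207.622] pointing down, gripper open.
Joint ranges: [-3.11, 3.11], [-0.89, 2.33], [0.22, 2.48], [-1.42, 4.56], [0.17, 2.85], [-2.88, 2.88]. Speed limits (rad/s): [2.39, 2.39, 3.14, 3.14, 3.14, 3.14].

## Interface

Orientations are given as a unit quaternion [w, x, y, z].
In Python, from rig import state, capture, sign_off gives the robot as it stands.
- The arm moves only by the shell command python3 -m handwheel 'ROWS'. ROWS is JSON, one flat list of numbers, 7 for each row, row after row: the turn, a rotation vector about the tool's x, y, z in degrees, then the shift along the tool's x, y, z in mm, then the opening, from 0 (shut) to 1 (fully open). A call has exactly 8 rows; each row is the pose to reach, as a shift and turn from the pose measured when the call began, along the tool's axes at that moment; what a row does not reach only later rows make up. A row lasts 1/8 s, in which the tool goes at most 62.5 mm and 10.7 degrees, less where a joint would pass 70% of its speed; a pose out of reach is approached as far as the arm can. A call with a gripper value outside its range is refused whole. The fingers move at their own pace and stop on an object; the grip force is fixed at half the most. Time passes only in rows, so rows that repeat a pose let the fingers close, or fill a call up. It gives the time, the measured TCP pose, the force and the opening at its end, in the units of the state.
- state(): the state, without advancing time (a new reading comes with each control period).
- capture(name): name is "scene" or "top" or "wrist"; returns a dict with "img" (480x640x3 uint8, blue, green, red), "fx", "fy", "cx", "cy" (pixels), "extrinsics" (4x4, takes a point from camera to world coordinates); the wrist camera has in their place "mount" (4x4, takes a point from camera to tool coordinates, whose origin is the TCP and whose axes are the tool frame's). Camera axes: x right, y up, looking along -z (the intrinsics and any distortion apply to the point x, -y, -z); pixel columns grow to the right and rows downward; lengths in mm; the calibration is good to about 2 mm. The wrist camera is an equidistant fisheye: a pixel r from the principal point sees the ray r / f radians off the axis. A picture is of the moment at which its call begins: read the wrist's pose just before it. There is no depth.
- sign_off(): hands the job in, once; it reports no verdict.
The state is a dict: "clock": time; "qpos": joint angles; "dq": joint speeds; "joint_efforts": joint torques, N m; "eef_pos": TCP position; "orientation": TCP orientation; "contact_force": force on the tool from outside, world axes, zero at the start; "wrist_torque": the same for the moment, N m; "finger_gap": opening from 0.0 (shut) to 1.0 (fully open).
Only numpy, scipy, OpenCV 4.12 (cv2) and the standard library are available. Lean on these libraries where they do the work, as an engineer would, in place of code of your own. Each camera call takes 0.05 s, during which the arm holds its last target.

## Working session

There is one attempt and no reset: what is moved stays moved. The work goes in short steps, Python scripts to look and compute and a shell command to move; the robot and the scene stay as the last step left them, time stands still between calls to the robot, and variables do not carry over. Pictures are saved under pics/ and viewed, and the job is handed in when it is done.

```bash
mkdir -p pics; ls; python3 - <<'E'
from rig import state,capture
import cv2,numpy as np
print(state())
for n in ["scene","top","wrist"]:
    c=capture(n); cv2.imwrite(f"pics/{n}0.png",c["img"])
    np.save(f"pics/{n}0.npy",{k:v for k,v in c.items() if k!="img"},allow_pickle=True)
    print(n,{k:(np.round(v,3).tolist() if not isinstance(v,str) else v) for k,v in c.items() if k!="img"})
print(state()["clock"])
E
```

```text
pics
{'clock': 0.0, 'qpos': array([-1.36729879e+00,  3.81200599e-01,  1.29825766e+00,  6.27714918e-06,
        1.46364376e+00, -2.15287743e-01]), 'dq': array([ 5.25481208e-04, -1.08557553e-03,  4.55967229e-04,  9.59862578e-05,
       -3.82629140e-04,  7.55566280e-05]), 'joint_efforts': array([-7.05199432e-05, -4.48460591e+01, -2.31278086e+01, -1.77730235e-04,
        4.76464178e-03,  5.74204296e-05]), 'eef_pos': array([ 223.59391255, -502.13016864,  207.01039943]), 'orientation': array([-5.38970809e-04,  8.38644616e-01, -5.44678473e-01, -5.28266386e-04]), 'contact_force': array([-0.267985  ,  0.0200757 ,  0.27263852]), 'wrist_torque': array([-0.01430862,  0.01469277,  0.00151964]), 'finger_gap': 1.0006673056441908}
scene {'fx': 490.265, 'fy': 490.265, 'cx': 310.738, 'cy': 232.281, 'extrinsics': [[-0.6, -0.605, 0.523, 935.922], [0.8, -0.44, 0.409, 349.752], [-0.018, 0.663, 0.748, 658.823], [0.0, 0.0, 0.0, 1.0]]}
top {'fx': 570.426, 'fy': 570.426, 'cx': 327.606, 'cy': 246.042, 'extrinsics': [[-0.025, 0.997, -0.071, 451.09], [-1.0, -0.025, 0.005, 48.796], [0.003, 0.072, 0.997, 964.907], [0.0, 0.0, 0.0, 1.0]]}
wrist {'fx': 371.648, 'fy': 371.648, 'cx': 323.355, 'cy': 238.727, 'mount': [[1.0, -0.001, -0.0, -0.384], [-0.001, -0.951, -0.31, -80.832], [-0.0, 0.31, -0.951, -166.183], [0.0, 0.0, 0.0, 1.0]]}
0.15
```

View pics/scene0.png

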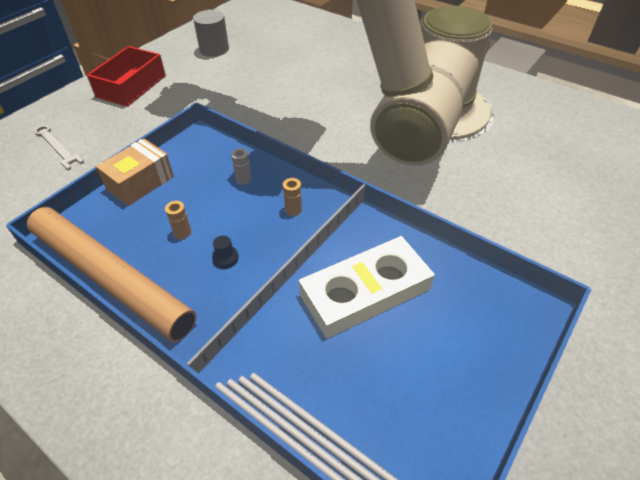

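View pics/top0.png

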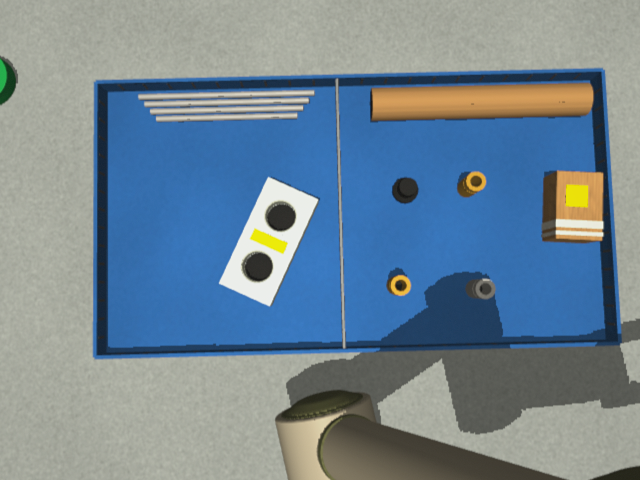

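View pics/wrist0.png

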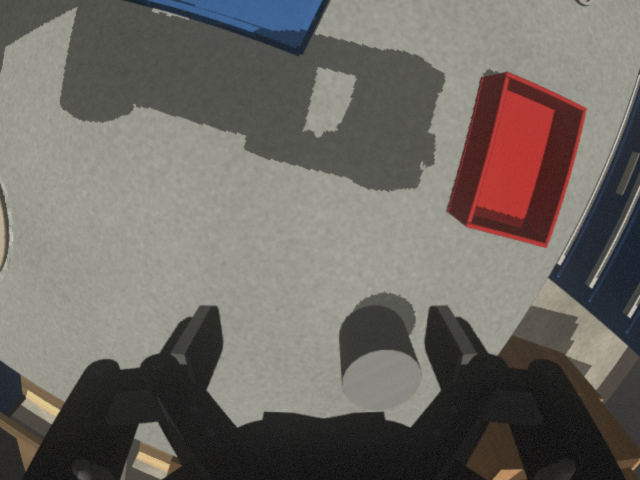

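The scene picture shows the brass tops near (292,184) and (176,207), and the block holes near (391,266) and (342,290). In the top picture the brass tops are near (400,285) and (476,182), and the holes near (281,216) and (257,266). I'll enlarge these areas to read them more precisely.

```bash
python3 - <<'E'
import cv2,numpy as np
def crop(n,x,y,w,h,s):
    im=cv2.imread(f"pics/{n}0.png")[y:y+h,x:x+w]
    im=cv2.resize(im,None,fx=s,fy=s,interpolation=cv2.INTER_CUBIC)
    for i in range(0,w,10):
        cv2.line(im,(i*s,0),(i*s,5 if i%50 else 14),(255,255,255),1)
        if i%20==0: cv2.putText(im,str(x+i),(i*s,24),0,.4,(255,255,255),1)
    for i in range(0,h,10):
        cv2.line(im,(0,i*s),(5,i*s),(255,255,255),1)
        if i%20==0 and i: cv2.putText(im,str(y+i),(8,i*s+4),0,.4,(255,255,255),1)
    return im
cv2.imwrite("pics/t_r.png",crop("top",380,165,130,140,4))
cv2.imwrite("pics/t_l.png",crop("top",210,170,120,145,4))
cv2.imwrite("pics/s_r.png",crop("scene",150,140,170,130,4))
cv2.imwrite("pics/s_l.png",crop("scene",290,230,150,110,5))
E
```

```text
(no output)
```

View pics/t_r.png

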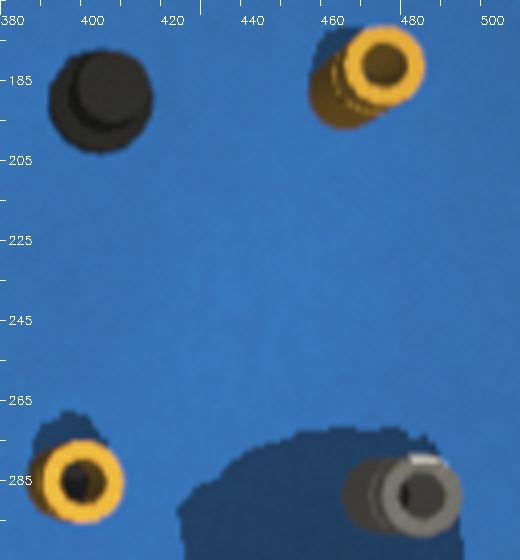

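View pics/t_l.png

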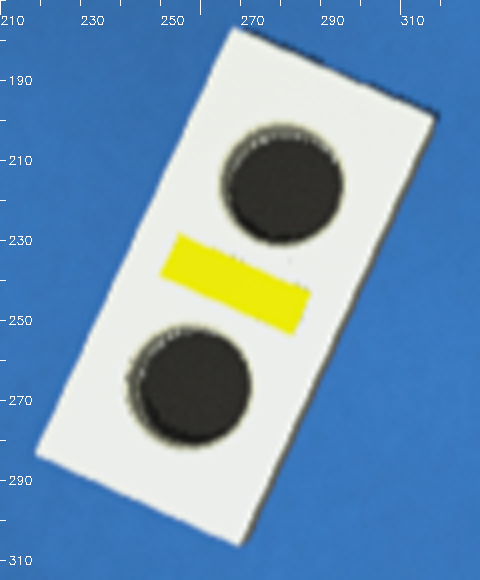

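View pics/s_r.png

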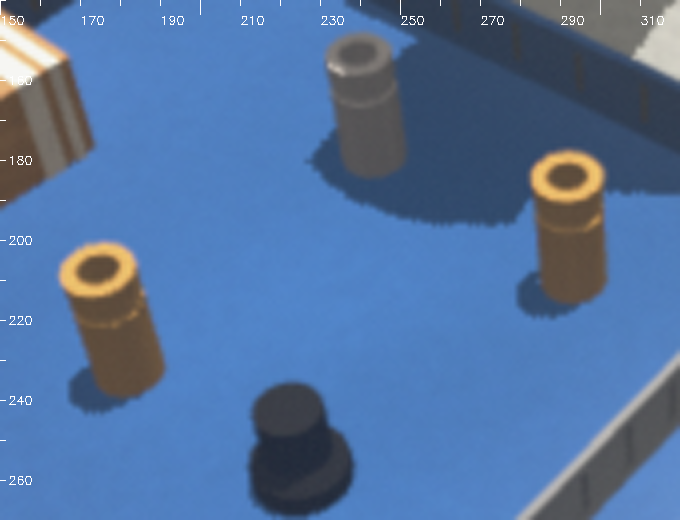

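View pics/s_l.png

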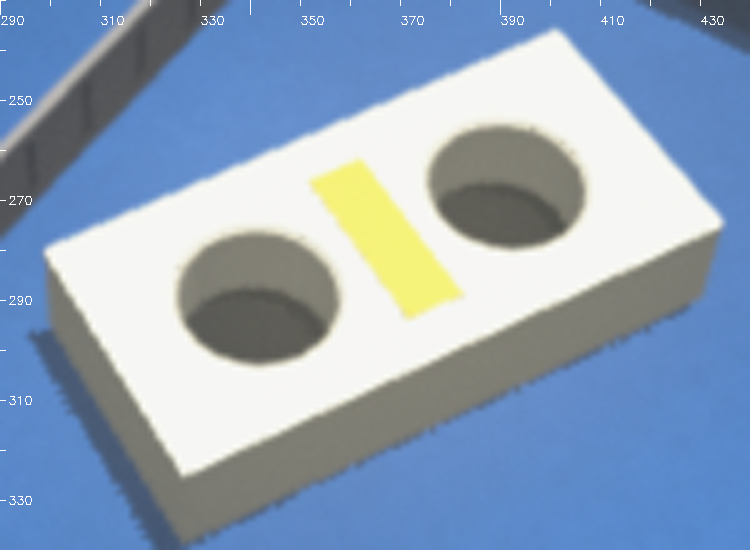

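Readings from the crops:

| Feature | Top picture | Scene picture |
|---|---|---|
| Near brass, top face | (400.7,285.5) | (291.8,184) |
| Far brass, top face | (476,181.5) | (174.5,207.3) |
| Steel, top face | (485.5,289) | (239.5,153.8) |
| Bumper, top face | (408,187) | (222.3,242.2) |
| Upper hole | (280.6,216) | (341.6,289.6) |
| Lower hole | (257.4,266.4) | (391.4,267.2) |

Next I'll triangulate them.

```bash
cat > h.py <<'E'
import numpy as np,cv2
from scipy.spatial.transform import Rotation as R
def calib(n): return np.load(f"pics/{n}0.npy",allow_pickle=True).item()
def ray(c,uv):
    E=np.array(c["extrinsics"]); d=np.array([(uv[0]-c["cx"])/c["fx"],-(uv[1]-c["cy"])/c["fy"],-1.])
    d=E[:3,:3]@d; return E[:3,3],d/np.linalg.norm(d)
def rot(s):
    w,x,y,z=s["orientation"]; return R.from_quat([x,y,z,w]).as_matrix()
def wray(c,s,uv):
    dx,dy=uv[0]-c["cx"],uv[1]-c["cy"]; r=np.hypot(dx,dy); t=r/c["fx"]
    d=np.array([np.sin(t)*dx/r,-np.sin(t)*dy/r,-np.cos(t)])
    M=np.array(c["mount"]); T=rot(s)
    return T@M[:3,3]+s["eef_pos"], T@M[:3,:3]@d
def tri(rays):
    A=np.zeros((3,3));b=np.zeros(3)
    for o,d in rays:
        P=np.eye(3)-np.outer(d,d);A+=P;b+=P@o
    p=np.linalg.solve(A,b); return p,[float(np.linalg.norm((np.eye(3)-np.outer(d,d))@(p-o))) for o,d in rays]
def atz(r,z): o,d=r; return o+d*(z-o[2])/d[2]
E
python3 - <<'E'
from h import *
t,s=calib("top"),calib("scene")
P={"near":((400.7,285.5),(291.8,184),69),"far":((476,181.5),(174.5,207.3),69),"steel":((485.5,289),(239.5,153.8),69),"bump":((408,187),(222.3,242.2),49),
"ha":((280.6,216),(341.6,289.6),44),"hb":((257.4,266.4),(391.4,267.2),44)}
for k,(a,b,z) in P.items():
    p,e=tri([ray(t,a),ray(s,b)]); print(k,p.round(1),np.round(e,1),"top@z",atz(ray(t,a),z)[:2].round(1),"scene@z",atz(ray(s,b),z)[:2].round(1))
for q in [(268.2,176.8),(319.8,199),(219,283.5),(270.5,306.5)]: print(atz(ray(t,q),44).round(1))
print("div",atz(ray(t,(337,80)),45),atz(ray(t,(343,348)),45), "front wall",atz(ray(t,(620,340)),45),atz(ray(t,(96,356)),45))
E
```

```text
near [450.6 -69.5  67. ] [0.4 0.4] top@z [450.4 -68.9] scene@z [452.5 -68.4]
far [ 613.  -195.3   66.9] [0.7 0.7] top@z [ 612.1 -194.2] scene@z [ 614.4 -194.1]
steel [ 441.7 -202.9   65.6] [0.4 0.4] top@z [ 441.5 -201.7] scene@z [ 444.8 -200.1]
bump [610.5 -90.   45.7] [0.8 0.8] top@z [609.4 -88.9] scene@z [612.6 -88.3]
ha [568.6 119.3  38.7] [0.2 0.2] top@z [567.8 119. ] scene@z [571.8 121. ]
hb [487.1 158.5  39.3] [0.1 0.1] top@z [486.9 158. ] scene@z [490.6 159.9]
[632.7 138.   44. ]
[594.1  54.7  44. ]
[461.  220.3  44. ]
[422.  138.1  44. ]
div [791.37749135  21.48544331  45.        ] [353.19403932  23.5160942   45.        ] front wall [ 354.47726227 -420.13350944   45.        ] [350.69026841 417.13264056  45.        ]
```

The two views agree: the near brass is at about (451,-69), the far brass at about (613,-195), and the pockets at about (569,119) and (487,159). The heights come out 2–5 mm low, which fits the calibration bias. Next I'll hover over the near brass, keeping the present yaw, which clears everything.

```bash
python3 -m handwheel '[0,0,0,-38,-48,5,1, 0,0,0,-76,-96,10,1, 0,0,0,-114,-144,15,1, 0,0,0,-152,-192,20,1, 0,0,0,-190,-240,25,1, 0,0,0,-228,-288,30,1, 0,0,0,-266,-336,35,1, 0,0,0,-303,-383,40,1]'
```

```text
clock: 1.15
eef_pos: [450.9, -67.7, 167.5]
orientation: [-0.0, 0.839, -0.545, -0.0]
contact_force: [0.6, -1.9, -0.7]
finger_gap: 1.0
```

```bash
cat >> h.py <<'E'
def shot(tag):
    from rig import state,capture
    s=state(); c=capture("wrist"); cv2.imwrite(f"pics/{tag}.png",c["img"])
    im=c.pop("img"); np.save(f"pics/{tag}.npy",{"s":{k:s[k] for k in("eef_pos","orientation")},"c":c},allow_pickle=True)
    print(s["clock"],s["eef_pos"].round(1),s["contact_force"].round(1),round(s["finger_gap"],3))
    return s,c,im
def ld(tag):
    d=np.load(f"pics/{tag}.npy",allow_pickle=True).item(); return d["s"],d["c"]
def crop(tag,x,y,w,h,k,out):
    im=cv2.imread(f"pics/{tag}.png")[y:y+h,x:x+w]
    im=cv2.resize(im,None,fx=k,fy=k,interpolation=cv2.INTER_CUBIC)
    for i in range(0,w,10):
        cv2.line(im,(i*k,0),(i*k,5),(255,255,255),1)
        if i%20==0: cv2.putText(im,str(x+i),(i*k,18),0,.4,(255,255,255),1)
    for i in range(0,h,10):
        cv2.line(im,(0,i*k),(5,i*k),(255,255,255),1)
        if i%20==0 and i: cv2.putText(im,str(y+i),(8,i*k+4),0,.4,(255,255,255),1)
    cv2.imwrite(f"pics/{out}.png",im)
E
python3 -c "
from h import *
shot('w1')"
```

```text
1.15 [450.9 -67.7 167.5] [ 0.6 -1.9 -0.7] 1.0
```

View pics/w1.png

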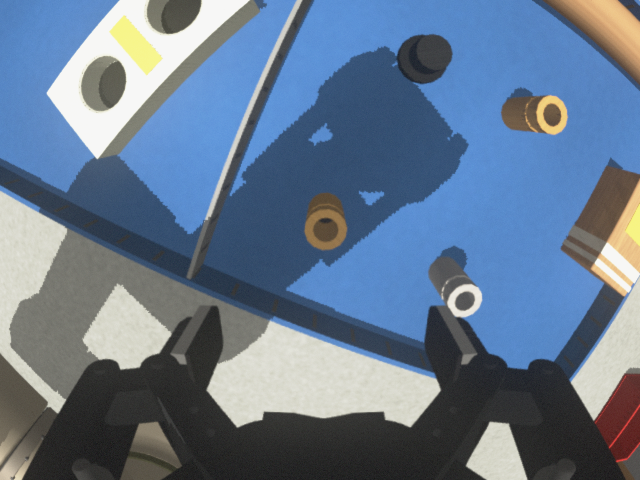

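The wrist view shows the near brass top at about (326,230), the far brass top at (551,115) and the pockets at (103,83) and (174,12). I'll compare these with the triangulation.

```bash
python3 - <<'E'
from h import *
s,c=ld('w1')
crop('w1',290,180,80,80,7,'w1c')
t,sc=calib("top"),calib("scene")
for n,uv,z,a,b in [("near",(326,230),69,(400.7,285.5),(291.8,184)),("far",(551,115),69,(476,181.5),(174.5,207.3)),("hb",(103,83),44,(257.4,266.4),(391.4,267.2)),("ha",(174,12),44,(280.6,216),(341.6,289.6))]:
    w=wray(c,s,uv); print(n,atz(w,z).round(1),[x for x in map(lambda q:np.round(q,1),tri([w,ray(t,a),ray(sc,b)]))], tri([w,ray(t,a)])[0].round(1))
E
```

```text
near [452.7 -68.6  69. ] [array([451.2, -69.2,  67.1]), array([1. , 0.8, 0.4])] [450.4 -69.9  60.5]
far [ 614.  -192.8   69. ] [array([ 613.6, -194.4,   67.8]), array([1.2, 1.3, 0.7])] [ 613.4 -194.1   67.5]
hb [489.5 157.4  44. ] [array([488.2, 158.9,  40.8]), array([1.1, 1.2, 0.1])] [488.1 158.7  41.5]
ha [565.  115.9  44. ] [array([567.5, 119.1,  37.5]), array([1.6, 1.2, 0.7])] [567.4 119.6  37. ]
```

View pics/w1c.png

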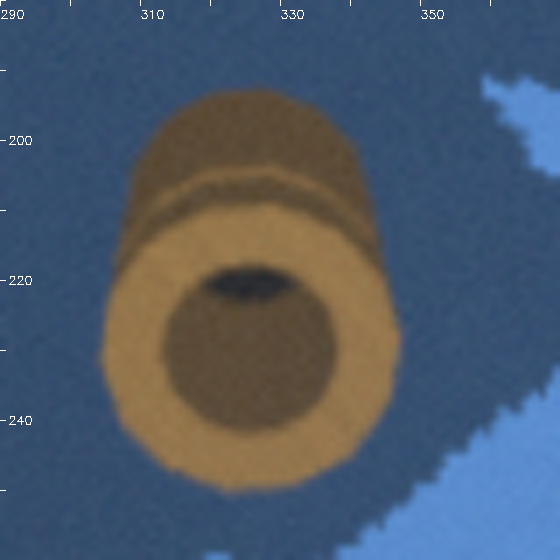

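The three views agree within 2 mm, giving the near brass at (452,-69). I'll descend to TCP z ≈ 38, which puts the tips above the block when the sleeve is seated.

```bash
python3 -m handwheel '[0,0,0,1,0,25,1, 0,0,0,2,0,50,1, 0,0,0,2,0,75,1, 0,0,0,2,0,100,1, 0,0,0,2,0,118,1, 0,0,0,2,0,129,1, 0,0,0,2,0,129,1, 0,0,0,2,0,129,1]'; python3 -c "
from h import *
shot('w2')"
```

```text
clock: 2.2
eef_pos: [453.5, -63.4, 38.4]
orientation: [-0.002, 0.84, -0.543, -0.001]
contact_force: [1.3, -0.3, 0.8]
finger_gap: 1.005
2.2 [453.5 -63.4  38.4] [ 1.3 -0.3  0.8] 1.005
```

View pics/w2.png

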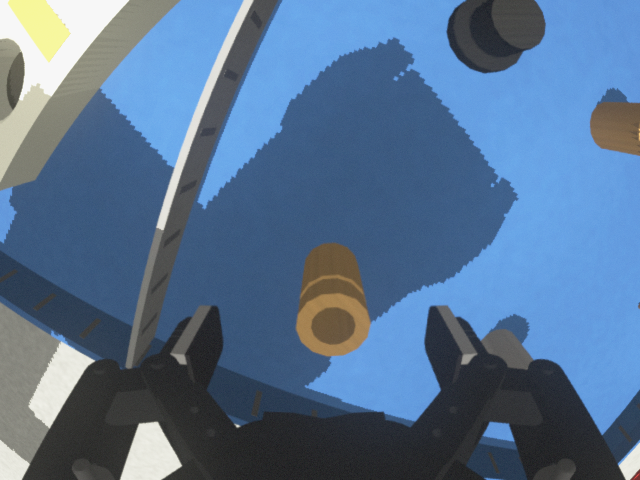

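The gripper is at (453.5,-63.4), a few mm off, because the arm was still settling when the call began. The sleeve top in the picture is at about (333,324). I'll work out the correction from this view.

```bash
cat >> h.py <<'E'
def totool(s,d): return (rot(s).T@np.array(d)).round(1)
E
python3 - <<'E'
from h import *
from rig import state
s,c=ld('w2'); s2=state(); print(s2["eef_pos"].round(1),s2["dq"].round(3))
p=atz(wray(c,s,(333,324)),69); print(p.round(1))
for q in (p,np.array([452,-69,0])): print(totool(s2,[q[0]-s2["eef_pos"][0],q[1]-s2["eef_pos"][1],38-s2["eef_pos"][2]]))
E
```

```text
[453.6 -63.5  38.5] [ 0.001 -0.002  0.003 -0.001 -0.002  0.002]
[453.8 -67.6  69. ]
[3.8 1.5 0.5]
[4.4 3.7 0.5]
```

```bash
python3 -m handwheel '[0,0,0,2,1,0,1, 0,0,0,4,2,0,1, 0,0,0,4,2,0,1, 0,0,0,4,2,0,0, 0,0,0,4,2,0,0, 0,0,0,4,2,0,0, 0,0,0,4,2,0,0, 0,0,0,4,2,0,0]'; python3 -c "
from h import *
shot('w3')"
```

```text
clock: 3.25
eef_pos: [453.5, -68.0, 38.9]
orientation: [-0.002, 0.84, -0.543, -0.0]
contact_force: [-1.3, 0.2, 6.0]
finger_gap: 0.335
3.25 [453.5 -68.   38.9] [-1.3  0.2  6. ] 0.335
```

View pics/w3.png

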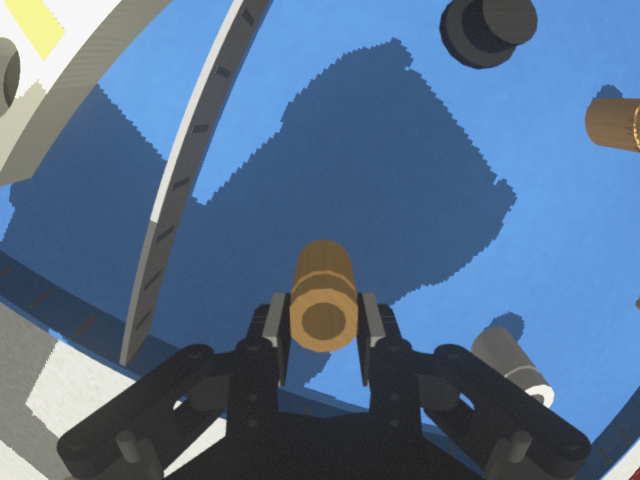

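The sleeve is gripped at gap 0.335, between the pads and near (323,321). Next is the lift.

```bash
python3 -m handwheel '[0,0,0,0,0,-5,0, 0,0,0,0,0,-15,0, 0,0,0,0,0,-30,0, 0,0,0,0,0,-50,0, 0,0,0,0,0,-70,0, 0,0,0,0,0,-85,0, 0,0,0,0,0,-90,0, 0,0,0,0,0,-90,0]'; python3 -c "
from h import *
s,c,i=shot('w4')
print(totool(s,[488-s['eef_pos'][0],159-s['eef_pos'][1],0]))"
```

```text
clock: 4.3
eef_pos: [453.3, -68.2, 129.0]
orientation: [-0.002, 0.84, -0.543, -0.0]
contact_force: [-0.6, -0.8, -3.1]
finger_gap: 0.333
4.3 [453.3 -68.2 129. ] [-0.6 -0.8 -3.1] 0.333
[-192.8 -125.1    0.8]
```

View pics/w4.png

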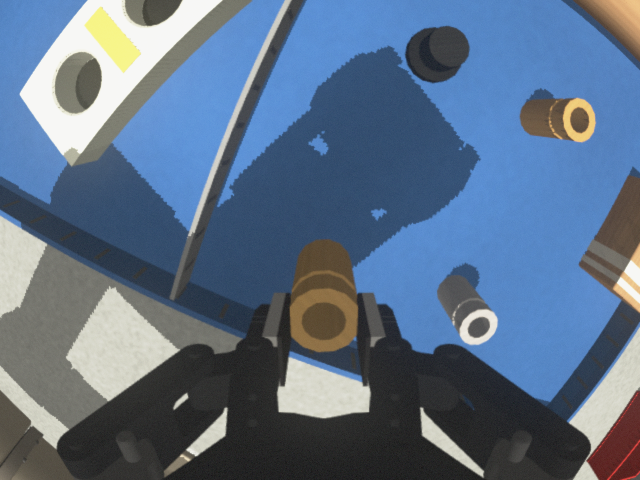

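It is held with no slip: the sleeve sits at the same pixels and the force is -3 N. I'll carry it over the lower pocket.

```bash
python3 -m handwheel '[0,0,0,-22,-14,0,0, 0,0,0,-55,-36,0,0, 0,0,0,-92,-60,0,0, 0,0,0,-130,-84,0,0, 0,0,0,-160,-104,0,0, 0,0,0,-180,-117,0,0, 0,0,0,-193,-125,1,0, 0,0,0,-193,-125,1,0]';  python3 -m handwheel '[0,0,0,0,0,0,0, 0,0,0,0,0,0,0, 0,0,0,0,0,0,0, 0,0,0,0,0,0,0, 0,0,0,0,0,0,0, 0,0,0,0,0,0,0, 0,0,0,0,0,0,0, 0,0,0,0,0,0,0]'; python3 -c "
from h import *
s,c,i=shot('w5')
print(totool(s,[488-s['eef_pos'][0],159-s['eef_pos'][1],0]))
from rig import capture
cv2.imwrite('pics/top5.png',capture('top')['img'])
cv2.imwrite('pics/scene5.png',capture('scene')['img'])"
```

```text
clock: 5.35
eef_pos: [487.4, 159.5, 127.8]
orientation: [-0.001, 0.84, -0.542, -0.001]
contact_force: [-0.2, 0.1, -3.6]
finger_gap: 0.332
clock: 6.35
eef_pos: [487.4, 159.5, 127.8]
orientation: [-0.001, 0.84, -0.542, -0.001]
contact_force: [0.3, 0.6, -3.2]
finger_gap: 0.331
6.35 [487.4 159.5 127.8] [ 0.3  0.6 -3.2] 0.331
[ 0.7 -0.3 -0. ]
```

View pics/w5.png

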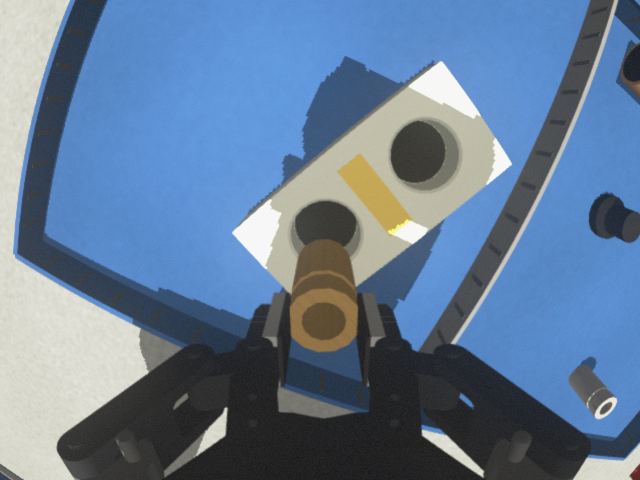

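View pics/scene5.png

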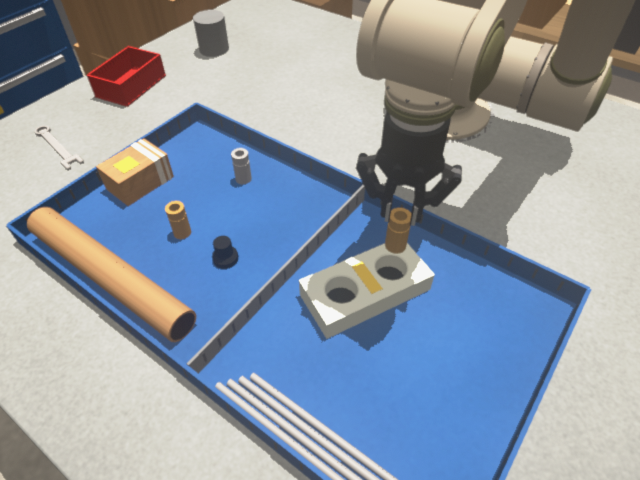

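The wrist view is settled now, with pocket a's mouth near (424,154) and pocket b's near (326,232), partly hidden. I'll check the pocket and held-sleeve positions in the same frame.

```bash
python3 - <<'E'
from h import *
crop('w5',280,100,200,140,4,'w5c')
s,c=ld('w5')
print("sleeve top",atz(wray(c,s,(323,321)),127.8+30.5).round(1),"tcp",s["eef_pos"].round(1))
print(atz(wray(c,s,(424,154)),44).round(1),atz(wray(c,s,(326,232)),44).round(1))
E
```

```text
sleeve top [487.3 159.9 158.3] tcp [487.4 159.5 127.8]
[570.7 122.2  44. ] [491.9 160.1  44. ]
```

View pics/w5c.png

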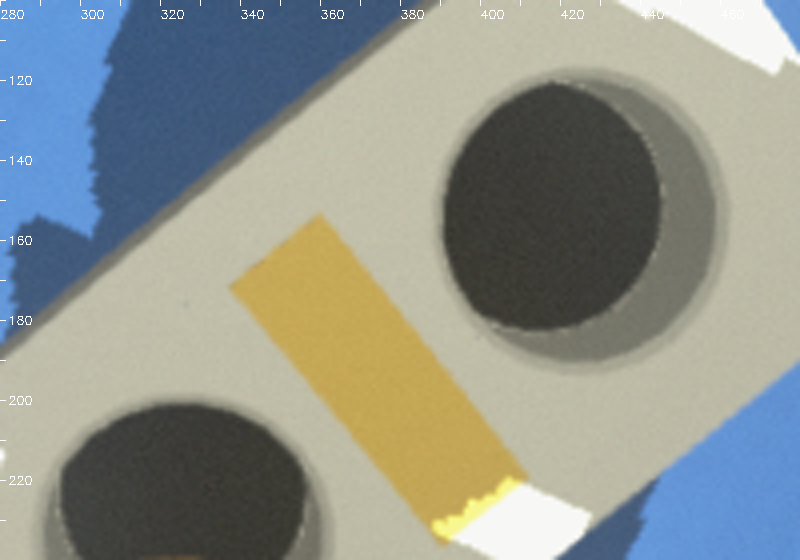

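Mouth a re-reads as (425.3,154.5), so pocket b is at about (489,160). I'll shift tool y by -2 and descend, stopping about 3 mm short of the floor.

```bash
python3 -m handwheel '[0,0,0,0,-2,10,0, 0,0,0,0,-2,25,0, 0,0,0,0,-2,40,0, 0,0,0,0,-2,53,0, 0,0,0,0,-2,64,0, 0,0,0,0,-2,72,0, 0,0,0,0,-2,78,0, 0,0,0,0,-2,78,0]'; python3 -c "
from h import *
s,c,i=shot('w6')
from rig import capture
cv2.imwrite('pics/scene6.png',capture('scene')['img'])
crop('scene6',330,140,130,130,5,'scene6c')"
```

```text
clock: 7.5
eef_pos: [489.2, 160.6, 49.6]
orientation: [-0.001, 0.84, -0.542, -0.001]
contact_force: [-0.8, -0.6, -3.3]
finger_gap: 0.336
7.5 [489.2 160.6  49.6] [-0.8 -0.6 -3.3] 0.336
```

View pics/w6.png

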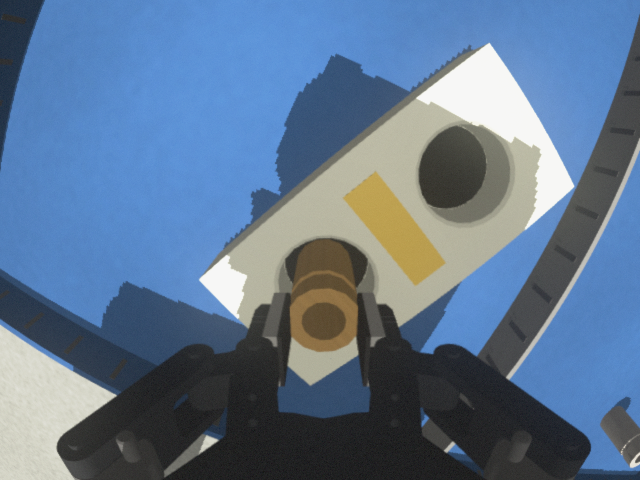

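View pics/scene6c.png

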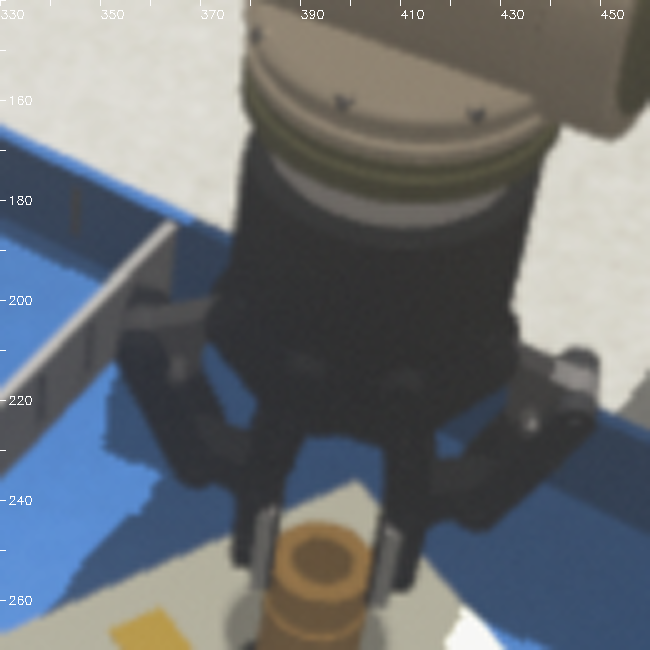

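The sleeve is inside the mouth and well centred. I'll lower it gently to the floor.

```bash
python3 -m handwheel '[0,0,0,0,0,0.5,0, 0,0,0,0,0,1,0, 0,0,0,0,0,1.5,0, 0,0,0,0,0,2,0, 0,0,0,0,0,2.5,0, 0,0,0,0,0,2.5,0, 0,0,0,0,0,2.5,0, 0,0,0,0,0,2.5,0]'
```

```text
clock: 8.6
eef_pos: [489.5, 160.6, 47.6]
orientation: [-0.002, 0.84, -0.542, -0.001]
contact_force: [0.7, 0.3, -3.3]
finger_gap: 0.337
```

```bash
python3 -m handwheel '[0,0,0,0,0,0.3,0, 0,0,0,0,0,0.6,0, 0,0,0,0,0,0.9,0, 0,0,0,0,0,1.2,0, 0,0,0,0,0,1.5,0, 0,0,0,0,0,1.5,0, 0,0,0,0,0,1.5,0, 0,0,0,0,0,1.5,0]'
```

```text
clock: 9.6
eef_pos: [489.8, 160.7, 46.9]
orientation: [-0.002, 0.84, -0.542, -0.0]
contact_force: [-2.0, -0.4, 7.5]
finger_gap: 0.334
```

The sleeve touched the floor at z = 46.9, exactly as predicted, and the force rose to +7.5 N. Next I release it and then rise.

```bash
python3 -m handwheel '[0,0,0,0,0,0,0.45, 0,0,0,0,0,0,0.6, 0,0,0,0,0,0,0.8, 0,0,0,0,0,0,1, 0,0,0,0,0,0,1, 0,0,0,0,0,0,1, 0,0,0,0,0,-10,1, 0,0,0,0,0,-30,1]';  python3 -m handwheel '[0,0,0,0,0,-20,1, 0,0,0,0,0,-45,1, 0,0,0,0,0,-70,1, 0,0,0,0,0,-90,1, 0,0,0,0,0,-100,1, 0,0,0,0,0,-105,1, 0,0,0,0,0,-105,1, 0,0,0,0,0,-105,1]'; python3 -c "
from h import *
s,c,i=shot('w7')
p=s['eef_pos']
print(totool(s,[613.5-p[0],-194.5-p[1],165-p[2]]))"
```

```text
clock: 10.6
eef_pos: [489.5, 160.6, 77.4]
orientation: [-0.002, 0.84, -0.542, -0.001]
contact_force: [-0.0, 0.6, -0.0]
finger_gap: 1.002
clock: 11.6
eef_pos: [489.1, 160.2, 181.7]
orientation: [-0.001, 0.84, -0.542, -0.001]
contact_force: [0.1, -0.1, -0.1]
finger_gap: 1.0
11.6 [489.1 160.2 181.7] [ 0.1 -0.1 -0.1] 1.0
[374.5  32.9  15.5]
```

View pics/w7.png

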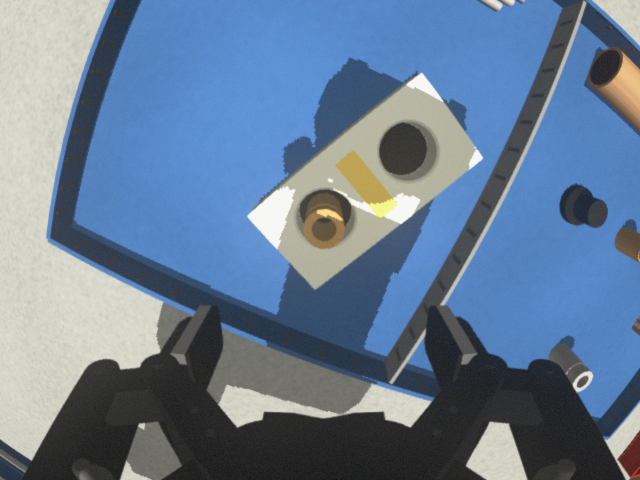

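The first sleeve stands upright in pocket b, top at (324,228). Now on to the far brass.

```bash
python3 -m handwheel '[0,0,0,40,3,2,1, 0,0,0,100,9,4,1, 0,0,0,160,14,7,1, 0,0,0,220,19,9,1, 0,0,0,275,24,11,1, 0,0,0,325,28,13,1, 0,0,0,360,31,15,1, 0,0,0,374,33,15,1]';  python3 -m handwheel '[0,0,0,0,0,0,1, 0,0,0,0,0,0,1, 0,0,0,0,0,0,1, 0,0,0,0,0,0,1, 0,0,0,0,0,0,1, 0,0,0,0,0,0,1, 0,0,0,0,0,0,1, 0,0,0,0,0,0,1]'; python3 -c "
from h import *
s,c,i=shot('w8')"
```

```text
clock: 12.65
eef_pos: [613.2, -195.6, 164.4]
orientation: [-0.001, 0.84, -0.543, -0.002]
contact_force: [-0.9, -0.6, -0.5]
finger_gap: 0.998
clock: 13.65
eef_pos: [613.2, -195.6, 164.4]
orientation: [-0.001, 0.84, -0.543, -0.002]
contact_force: [0.0, -0.0, 1.0]
finger_gap: 1.004
13.65 [ 613.2 -195.6  164.4] [ 0. -0.  1.] 1.004
```

View pics/w8.png

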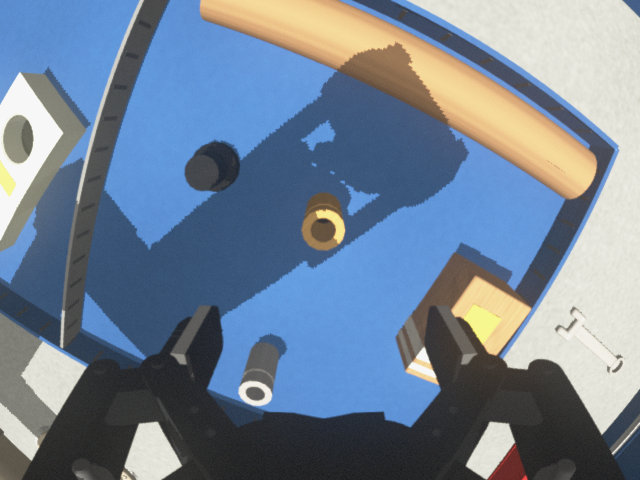

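The far brass top is at (324,230). The steel sleeve, bumper and box are well clear of the descent.

```bash
python3 - <<'E'
from h import *
s,c=ld('w8'); p=s["eef_pos"]
q=atz(wray(c,s,(324,230)),69); print(q.round(1), totool(s,[q[0]-p[0],q[1]-p[1],38-p[2]]))
t=calib("top")
for uv in [(543,171),(602,171),(543,241),(602,241)]: print(atz(ray(t,uv),60).round(0))
E
```

```text
[ 615.1 -194.5   69. ] [  0.3  -2.2 126.4]
[ 628. -305.   60.]
[ 626. -400.   60.]
[ 515. -299.   60.]
[ 513. -393.   60.]
```

```bash
python3 -m handwheel '[0,0,0,0,-2,20,1, 0,0,0,0,-2,45,1, 0,0,0,0,-2,70,1, 0,0,0,0,-2,95,1, 0,0,0,0,-2,113,1, 0,0,0,0,-2,126,1, 0,0,0,0,-2,126,1, 0,0,0,0,-2,126,1]'; python3 -c "
from h import *
shot('w9')"
```

```text
clock: 14.7
eef_pos: [615.2, -194.5, 39.2]
orientation: [-0.001, 0.84, -0.543, -0.001]
contact_force: [0.3, -0.2, 0.0]
finger_gap: 0.999
14.7 [ 615.2 -194.5   39.2] [ 0.3 -0.2  0. ] 0.999
```

View pics/w9.png

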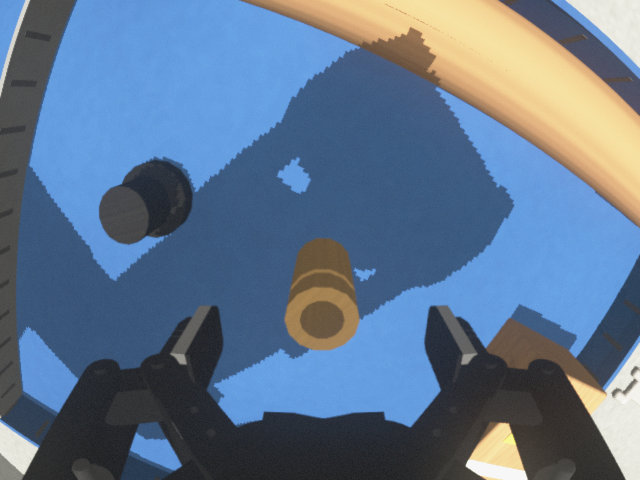

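The sleeve is centred, with its top at (322,317), so I close the gripper, lift 5 mm and then 90.

```bash
python3 -m handwheel '[0,0,0,0,0,0,0, 0,0,0,0,0,0,0, 0,0,0,0,0,0,0, 0,0,0,0,0,0,0, 0,0,0,0,0,0,0, 0,0,0,0,0,0,0, 0,0,0,0,0,0,0, 0,0,0,0,0,0,0]'; python3 -m handwheel '[0,0,0,0,0,-5,0, 0,0,0,0,0,-15,0, 0,0,0,0,0,-30,0, 0,0,0,0,0,-50,0, 0,0,0,0,0,-70,0, 0,0,0,0,0,-85,0, 0,0,0,0,0,-90,0, 0,0,0,0,0,-90,0]'; python3 -c "
from h import *
s,c,i=shot('w10'); p=s['eef_pos']
print(totool(s,[570-p[0],121-p[1],0]))"
```

```text
clock: 15.75
eef_pos: [615.5, -194.6, 39.9]
orientation: [-0.001, 0.84, -0.543, -0.001]
contact_force: [-0.8, 1.3, 5.4]
finger_gap: 0.335
clock: 16.75
eef_pos: [615.3, -194.8, 129.8]
orientation: [-0.001, 0.84, -0.543, -0.001]
contact_force: [-0.9, 0.2, -2.6]
finger_gap: 0.33
16.75 [ 615.3 -194.8  129.8] [-0.9  0.2 -2.6] 0.33
[-306.5  -88.4    0.9]
```

View pics/w10.png

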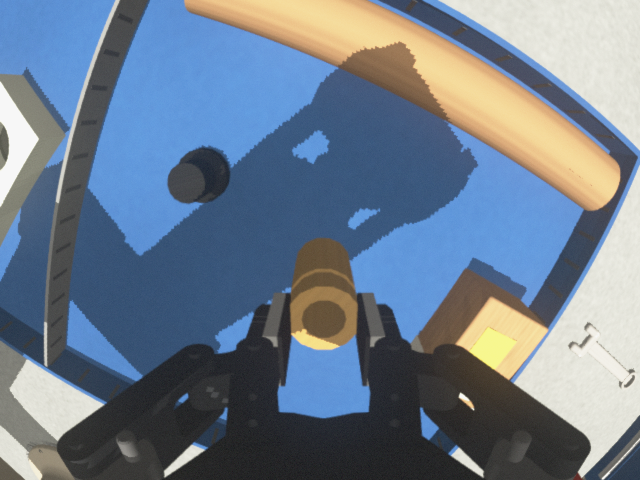

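It is held. I'll carry it above pocket a; the sleeve's bottom is at about 94 mm, above everything on the path.

```bash
python3 -m handwheel '[0,0,0,-30,-9,0,0, 0,0,0,-80,-23,0,0, 0,0,0,-135,-39,0,0, 0,0,0,-190,-55,0,0, 0,0,0,-240,-69,0,0, 0,0,0,-280,-81,0,0, 0,0,0,-306,-88,1,0, 0,0,0,-306,-88,1,0]';  python3 -m handwheel '[0,0,0,0,0,0,0, 0,0,0,0,0,0,0, 0,0,0,0,0,0,0, 0,0,0,0,0,0,0, 0,0,0,0,0,0,0, 0,0,0,0,0,0,0, 0,0,0,0,0,0,0, 0,0,0,0,0,0,0]'; python3 -c "
from h import *
s,c,i=shot('w11')
crop('w11',220,180,200,150,4,'w11c')"
```

```text
clock: 17.8
eef_pos: [568.9, 122.1, 128.7]
orientation: [-0.001, 0.841, -0.542, -0.002]
contact_force: [0.5, -0.7, -2.2]
finger_gap: 0.33
clock: 18.8
eef_pos: [568.9, 122.1, 128.7]
orientation: [-0.001, 0.841, -0.542, -0.002]
contact_force: [-0.5, 0.3, -2.1]
finger_gap: 0.33
18.8 [568.9 122.1 128.7] [-0.5  0.3 -2.1] 0.33
```

View pics/w11.png

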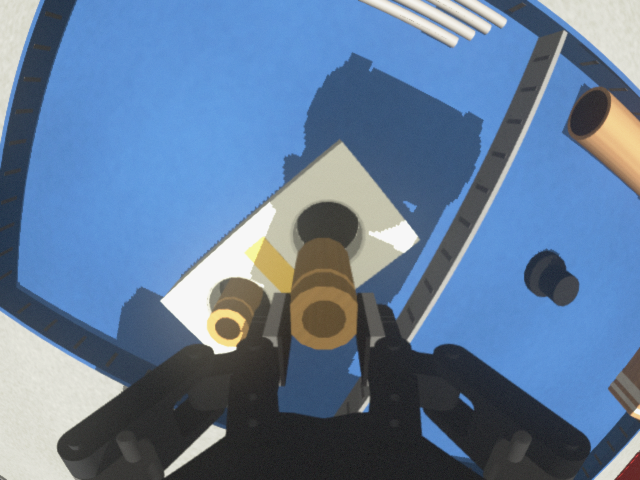

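View pics/w11c.png

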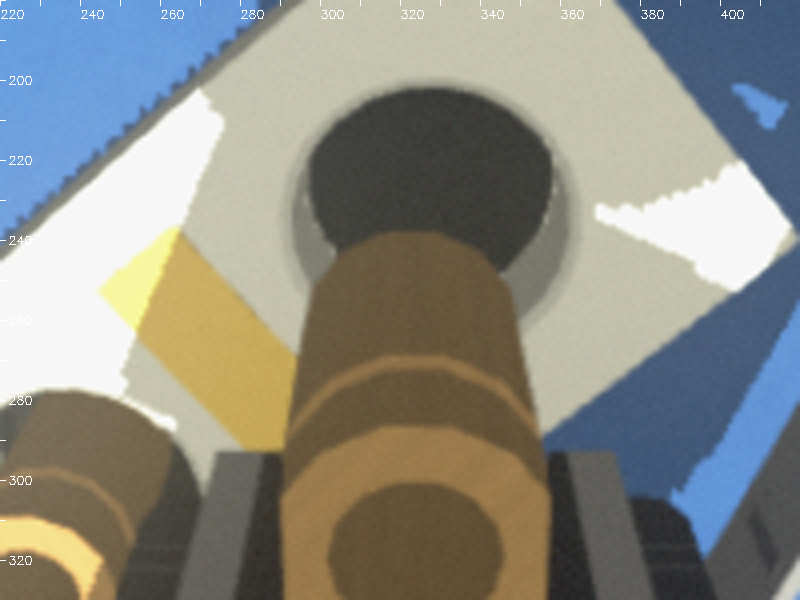

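The mouth centre is at x ≈ 328 px, top edge at 200 px, the same offset as over pocket b. So I use tool shift (0.5, -2) and the same descent. The opening finger will clear the seated sleeve by about 30 mm.

```bash
python3 -m handwheel '[0,0,0,0.5,-2,10,0, 0,0,0,0.5,-2,25,0, 0,0,0,0.5,-2,40,0, 0,0,0,0.5,-2,53,0, 0,0,0,0.5,-2,64,0, 0,0,0,0.5,-2,72,0, 0,0,0,0.5,-2,77.5,0, 0,0,0,0.5,-2,77.5,0]'; python3 -c "
from h import *
s,c,i=shot('w12')"
```

```text
clock: 19.85
eef_pos: [570.7, 122.8, 51.0]
orientation: [-0.001, 0.841, -0.542, -0.002]
contact_force: [0.3, 0.4, -1.9]
finger_gap: 0.332
19.85 [570.7 122.8  51. ] [ 0.3  0.4 -1.9] 0.332
```

View pics/w12.png

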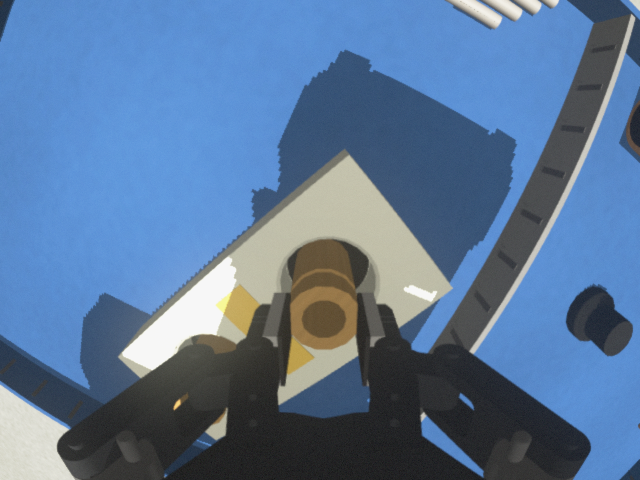

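It is inside the mouth and centred. The seated sleeve is about 58 mm off to the side of the finger plane, so it is clear. I'll lower the last 3 mm gently.

```bash
python3 -m handwheel '[0,0,0,0,0,0.7,0, 0,0,0,0,0,1.4,0, 0,0,0,0,0,2,0, 0,0,0,0,0,2.6,0, 0,0,0,0,0,3,0, 0,0,0,0,0,3.3,0, 0,0,0,0,0,3.3,0, 0,0,0,0,0,3.3,0]'
```

```text
clock: 20.9
eef_pos: [570.9, 122.8, 48.0]
orientation: [-0.001, 0.841, -0.542, -0.002]
contact_force: [0.1, -0.6, -3.3]
finger_gap: 0.329
```

```bash
python3 -m handwheel '[0,0,0,0,0,0.3,0, 0,0,0,0,0,0.6,0, 0,0,0,0,0,0.9,0, 0,0,0,0,0,1.2,0, 0,0,0,0,0,1.2,0, 0,0,0,0,0,1.2,0, 0,0,0,0,0,1.2,0, 0,0,0,0,0,1.2,0]'
```

```text
clock: 21.9
eef_pos: [571.4, 123.0, 47.9]
orientation: [-0.002, 0.841, -0.542, -0.001]
contact_force: [-1.8, 1.2, 7.7]
finger_gap: 0.328
```

The sleeve has touched the floor: the force is +7.7 N at z = 47.9, as predicted. I'll release, rise and back away.

```bash
python3 -m handwheel '[0,0,0,0,0,0,0.45, 0,0,0,0,0,0,0.6, 0,0,0,0,0,0,0.8, 0,0,0,0,0,0,1, 0,0,0,0,0,0,1, 0,0,0,0,0,0,1, 0,0,0,0,0,-10,1, 0,0,0,0,0,-30,1]';  python3 -m handwheel '[0,0,0,0,0,-20,1, 0,0,0,0,0,-45,1, 0,0,0,0,0,-70,1, 0,0,0,0,0,-95,1, 0,0,0,0,0,-115,1, 0,0,0,0,0,-125,1, 0,0,0,0,0,-125,1, 0,0,0,0,0,-125,1]'; python3 -m handwheel '[0,0,0,0,15,0,1, 0,0,0,0,40,0,1, 0,0,0,0,70,0,1, 0,0,0,0,100,0,1, 0,0,0,0,125,0,1, 0,0,0,0,140,0,1, 0,0,0,0,140,0,1, 0,0,0,0,140,0,1]'; python3 -c "
from h import *
shot('w13')
from rig import capture
for n in('top','scene'): cv2.imwrite(f'pics/{n}13.png',capture(n)['img'])"
```

```text
clock: 22.9
eef_pos: [571.1, 122.9, 78.3]
orientation: [-0.001, 0.841, -0.542, -0.002]
contact_force: [-0.0, 0.7, -0.5]
finger_gap: 0.995
clock: 23.9
eef_pos: [570.9, 122.4, 202.4]
orientation: [-0.001, 0.841, -0.542, -0.002]
contact_force: [0.5, -0.1, 0.5]
finger_gap: 1.003
clock: 24.9
eef_pos: [444.1, 64.6, 202.5]
orientation: [-0.001, 0.841, -0.542, -0.002]
contact_force: [-0.2, -0.6, 0.2]
finger_gap: 1.001
24.9 [444.1  64.6 202.5] [-0.2 -0.6  0.2] 1.001
```

View pics/w13.png

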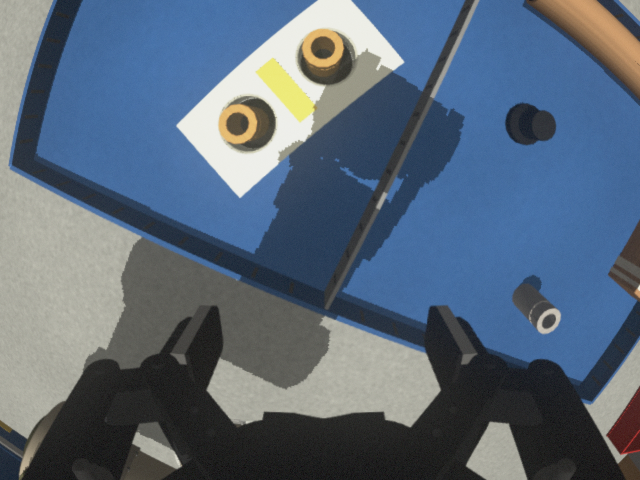

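View pics/scene13.png

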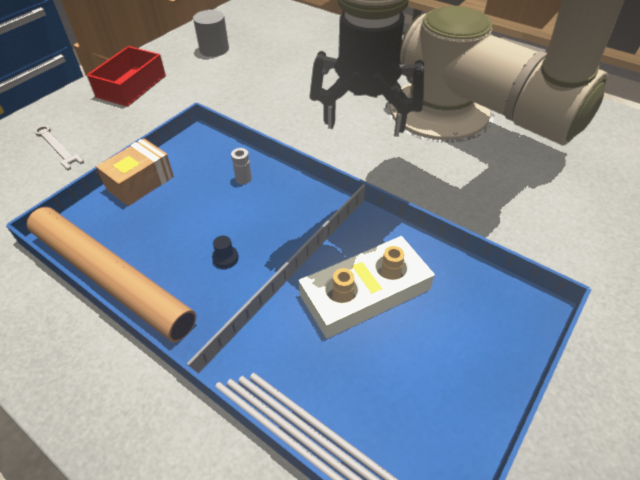

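View pics/top13.png

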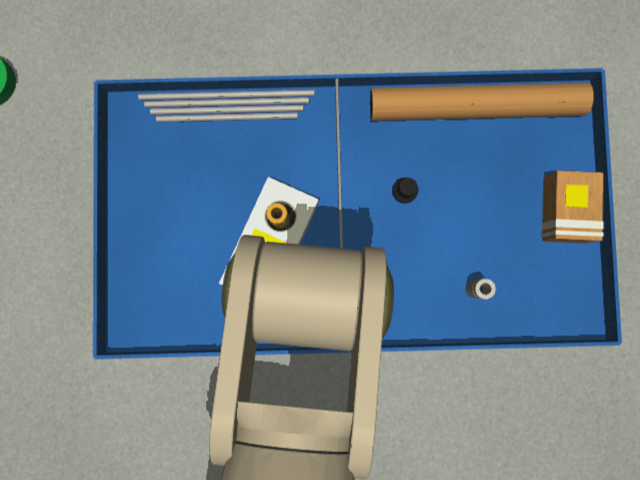

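Both sleeves stand upright in the block, with scene tops at about (344,276) and (394,254). The steel at (485,289) and the bumper are unmoved in the top view. A quick check of the seated height follows.

```bash
python3 - <<'E'
from h import *
s,c=ld('w13'); sc=calib("scene"); t=calib("top")
crop('scene13',320,230,100,80,7,'s13c')
for a,b in [((344,276),(323,48)),((394,254),(239,124))]:
    p,e=tri([ray(sc,a),wray(c,s,b)]); print(p.round(1),np.round(e,1))
E
```

```text
[570.1 123.   78.2] [0.1 0.1]
[489.  159.6  75. ] [0.2 0.2]
```

View pics/s13c.png

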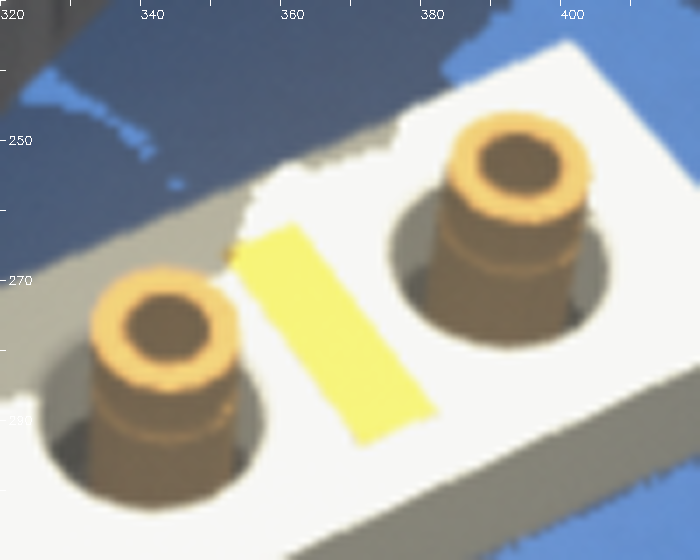

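The tops triangulate to z ≈ 75–78, against 77 expected. Both sleeves are upright and standing in the middle of their pockets, so I'll hand in.

```bash
python3 -c "
from rig import sign_off
print(sign_off())"
```

```text
the job is handed in; nothing more can be done
None
```

Both brass sleeves are standing upright in the white block, one in each pocket, and I let go of both. I handed the job in at about 25 s of the 64 s allowed.

- **Seating:** each sleeve touched the pocket floor at the predicted gripper height, with about 7.5 N. In the last pictures both are upright and clear of the rims. Their tops triangulate to z = 78.2 and 75.0 mm against an expected 77, about what the 2 mm calibration allows.
- **Bystanders:** the steel sleeve and the rubber bumper are at the same pixels in the top view as at the start. The gripper is open, well clear of everything.
- **Disagreements:** the first triangulated heights came out 2–5 mm low. On the first grasp the gripper arrived about 4–6 mm off because the arm was still settling. I corrected that from the wrist camera before closing.

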